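# Clamp a teapot plinth in its inspection stand

## Robot

A 6-joint arm with a two-finger parallel gripper is mounted at the origin on the work surface. World frame = base frame: x ahead of the robot, y to its left, z up, the work surface at z = 0. Lengths are in m, angles in degrees, forces in N, time in s.
With the tool pointing down it reaches from about 0.25 to 0.725 m from the base axis. Payload 9.7 kg.
Tool frame: the origin (TCP) lies on the centre line of the jaws, within the pads' length; the fingertips stand bot.nose_length ahead of it and the grasp point (between the pads) lies 11 mm behind it (bot.nose_length is the distance from the TCP to the fingertips, in m); z points along the fingers, y is the line along which they close (so a half turn about z gives the same grasp; the last joint's range is limited). The gripper opens to 85 mm and grips with 20 to 120 N. Pads are 22 mm wide; open, the fingers measure 114 mm over their backs; the gripper's body (76 mm by 85 mm) begins 54 mm behind the grasp point. The pads swing forward as they close: fully open they stand 13 mm farther back than shut.
Start: joints at [73.396, 4.979, 10.078, 95.1, 0, 90], TCP at [0.157, 0.527, 0.206] pointing down, gripper open.
Joint ranges: [-179.16, 179.16], [-48.56, 103.87], [-65.8, 70.77], [-126.05, 130.52], [-82.76, 87.17], [-180, 180]. Speed limits (degrees/s): [127.2, 127.2, 147.25, 180, 180, 180].

## Interface

Orientations are given as [roll, pitch, yaw] about the fixed x, y, z axes, in that order (R = Rz(yaw) Ry(pitch) Rx(roll)).
In Python, from workcell import bot gives the robot as it stands. The module is installed in compiled form; this text tells all that it offers.
- The arm moves only by the shell command python3 -m inch 'ROWS' [OPENING] [FORCE]. ROWS is JSON, a list of rows, each a list of 4 numbers: the shift along the world's x, y, z in cm, then the turn about the world's z in degrees. A call has exactly 8 rows; each row is the pose to reach, as a shift and turn from the pose commanded when the call began; what a row does not reach only later rows make up. A row lasts 1/8 s, in which the tool goes at most 62.5 mm and 10.7 degrees, less where a joint would pass 70% of its speed; a pose out of reach is approached as far as the arm can. A call with a gripper value outside its range is refused whole. OPENING is the finger opening in cm, from 0 to 8.54, set as the call begins (- or left out, the last holds). The fingers move at their own pace and stop on an object; FORCE is the grip in N (left out, the last holds). Time passes only in rows, so rows that repeat a pose let the fingers close, or fill a call up. It gives the time, the measured TCP pose, the force, the opening and the grip force at its end, in the units of the state.
- bot.get_obs(): the state, without advancing time (a new reading comes with each control period).
- bot.camera(name): name is "scene" or "side" or "wrist"; returns a dict with "img" (400x640x3 uint8, red, green, blue), "fovy" (degrees; the focal length in pixels is half the picture's height over the tangent of half this angle, whatever the lens; pixels are square), "cx", "cy" (the principal point, pixels), "dist" ([k1, k2, p1, p2, k3] as OpenCV has them; the pictures are not rectified), "R" (3x3) and "t" (3): a world point X has camera coordinates R X + t; the wrist camera has in their place "mount" (4x4, takes a point from camera to tool coordinates, whose origin is the TCP and whose axes are the flange's). Camera axes: x right, y down, z forward; pixel columns grow to the right and rows downward; lengths in m; the calibration is good to about 2 mm. A picture is of the moment at which its call begins: read the wrist's pose just before it. There is no depth.
- bot.job_done(): hands the job in; it is judged then, once.
Trained networks look in a picture, given as the dict that the camera call returned (one of the last four; its "shot" number tells which), for a name from the list of things; names that differ only in an ending like _2 or _b are one class to them, and where a whole thing is asked for, a point or a joint stands for the part that bears it (a point fixed in the world has none). Each returns a list of dicts, best first, with "score" (0 to 1); they miss things now and then, are a little off and sometimes report something else, mostly with a low value. They report only what shows in the picture. A call takes as long as a camera call. They do not tell look-alikes from the thing itself.
- bot.find_in(thing, picture): "point" ([column, row] in pixels, amid what is visible of it).
- bot.landmark_of(thing, picture): "point" ([column, row] in pixels: a listed point, or the origin of a listed thing).
The state is a dict: "time": time; "q": joint angles; "qd": joint speeds; "joint_efforts": joint torques, N m; "ee_pos": TCP position; "tcp_rot": TCP orientation; "wrist_force": force on the tool from outside, world axes, zero at the start; "torque": the same for the moment, N m; "opening": finger opening in m; "grasp_force": force on a finger pad.
Only numpy, scipy, OpenCV 4.12 (cv2) and the standard library are available. Lean on these libraries where they do the work, as an engineer would, in place of code of your own. Each camera call takes 0.05 s, during which the arm holds its last target. There are 200 camera calls.

## Task

Push the wooden plinth that carries the small teapot along its guides until it is fully home against the backstop of the stand. Then flip both clamp levers over, away from the robot, so that each snaps past centre and its rubber pad holds the plinth down. Only push with the fingers: the plinth and teapot are not to be lifted or tipped, and the other things on the desk are to be left where they are.

Things in the scene. Friction and masses are not known exactly. Their poses are not given: they have to be found in the camera images.
- stand: Fixed clamping stand, wooden board 210 x 240 x 12 mm, x -150 to +60 mm. Origin on the desk surface under the plinth's home position; x points away from the robot along the guides (yaw up to 0.3 rad), y left, z up. Two guides 10 mm high, inner faces y = +-53 mm, lead the plinth to the backstop. Two steel toggle clamps stand outside the guides at y = +-88 mm; brackets 66 mm high.
- stand_stop (a point): Middle of the backstop's face, at (52, 0, 25) mm of the stand's frame, which the plinth's rear face meets at home. The backstop is 12 mm thick and 26 mm high above the board.
- plinth: Loose light wooden plinth 122 mm long (own x -70 to +52 mm), 102 wide, 30 high, with a small clay teapot stuck on it, together 0.3 to 0.6 kg. Origin at its underside below the pot's axis, axes as the stand's. It starts 35 to 65 mm short of home, towards the robot; home is x = 0, y = 0 (+-2), z = 12 mm in the stand's frame. Pot: belly 84 mm across, overall height with plinth 99 mm.
- plinth_front (a point): Middle of the plinth's front face (towards the robot), 15 mm above its underside, 70 mm before its origin: free to be pushed, with some 2 to 10 N. The teapot's spout points this way, over the plinth, and reaches to 5 mm behind this face at 83 mm above the underside; the pot's handle is at the back, reaching 67 mm behind the pot's axis.
- clamp_left (a joint): Angle of the left (+y) toggle clamp, rad. 0 = open, lever leaning 0.6 rad towards the robot (stand's -x); grows as the lever swings away, towards +x; 0.6 = dead centre, lever upright; about 1.2 = over, pad pressing on the plinth; stop at 1.26. A spring drives it from centre to either side: some 2.5 N at the ball to start it from open, less towards centre.
- clamp_right (a joint): The same for the right (-y) clamp.
- clamp_left_ball (a point): Centre of the black ball, 26 mm diameter, at the end of the left lever, a steel rod 10 mm thick. The hinge runs along the stand's y through (0, 88, 56) mm of the stand's frame, 65 mm from the ball's centre. Ball in the stand's frame: (-37, 88, 110) mm open, (0, 88, 121) at centre, (37, 88, 110) over.
- clamp_left_pad (a point): Underside of the left clamp's rubber pad, 14 mm across, on a bent steel arm 9 mm thick turning with the lever. Open: the arm stands up, pad about (25, 40, 82) mm in the stand's frame. Over: pad on the plinth's top at (33, 40, 42) mm. Thrown before the plinth is home, it blocks the plinth's way.
- clamp_right_ball (a point): The same for the right lever, mirrored: y = -88 mm.
- clamp_right_pad (a point): The same for the right pad, mirrored: y = -40 mm.
- cup: White cup, 64 mm diameter, 55 mm high, beside the stand. Leave alone. Origin under its centre.
- ashtray: White ceramic bowl, 96 mm diameter, 35 mm high, beside the stand. Leave alone. Origin under its centre.
- potlid: Loose clay teapot lid, 76 mm diameter, 29 mm high, beside the stand. Leave alone. Origin under its centre.
- flask: Steel flask, 72 mm diameter, 210 mm high, at the side of the desk. Leave alone. Origin under its centre.
- caddy: Blue ceramic tea caddy, 76 mm diameter, 100 mm high, at the side of the desk. Leave alone. Origin under its centre.
There are look-alikes about, which are no part of the job. Leave any orange or yellow look-alike of the plinth alone.

How it is judged:
By the outcome, as a careful person would: the job done as asked, in the order asked, and still so for the second after the job is handed in, with the robot touching nothing.
It also fails if it takes over 53 s, if anything falls off the work surface, if the arm or the gripper's body presses on something with over 40 N, if the wrist force passes 120 N, or if a joint passes its speed limit or range.

## Working session

There is one attempt and no reset: what is moved stays moved. The work goes in short steps, Python scripts to look and compute and a shell command to move; the robot and the scene stay as the last step left them, time stands still between calls to the robot, and variables do not carry over. Pictures are saved under pics/ and viewed, at most 10 in all, crops included, and the job is handed in when it is done.

```bash
mkdir -p pics
cat > h.py <<'E'
import numpy as np, cv2
from workcell import bot
def K(c):
    f=200/np.tan(np.radians(c["fovy"])/2); return np.array([[f,0,c["cx"]],[0,f,c["cy"]],[0,0,1]])
def ray(c,p):
    u=cv2.undistortPoints(np.array([[p]],float),K(c),np.array(c["dist"],float))[0,0]
    R=np.array(c["R"]);t=np.array(c["t"]); return -R.T@t, R.T@np.array([u[0],u[1],1])
def onz(c,p,z):
    o,d=ray(c,p); return o+d*(z-o[2])/d[2]
def proj(c,X):
    return cv2.projectPoints(np.array(X,float).reshape(-1,3),cv2.Rodrigues(np.array(c["R"]))[0],np.array(c["t"],float),K(c),np.array(c["dist"],float))[0][:,0]
def tri(c1,p1,c2,p2):
    A=[];b=[]
    for c,p in((c1,p1),(c2,p2)):
        o,d=ray(c,p);d/=np.linalg.norm(d);M=np.eye(3)-np.outer(d,d);A.append(M);b.append(M@o)
    return np.linalg.lstsq(np.vstack(A),np.hstack(b),rcond=None)[0]
E
python3 - <<'E'
from h import *
s=bot.camera("scene");d=bot.camera("side")
for n,c in(("scene",s),("side",d)): cv2.imwrite(f"pics/{n}0.png",c["img"][:,:,::-1])
for th in "stand stand_stop plinth plinth_front clamp_left_ball clamp_right_ball clamp_left_pad clamp_right_pad cup ashtray potlid flask caddy".split():
    print(th,*[[(np.round(r["point"]).astype(int).tolist(),round(r["score"],2)) for r in bot.landmark_of(th,c)[:3]] for c in (s,d)])
print(bot.nose_length, bot.get_obs()["ee_pos"])
E
```

```text
stand [([355, 215], 0.89)] [([336, 205], 0.61)]
stand_stop [([363, 219], 0.63)] [([350, 199], 0.68)]
plinth [([352, 205], 0.98), ([310, 167], 0.95)] [([246, 207], 0.96), ([258, 183], 0.85), ([320, 198], 0.6)]
plinth_front [([340, 189], 0.87), ([314, 176], 0.7), ([358, 142], 0.56)] [([264, 207], 0.82), ([301, 194], 0.81), ([252, 169], 0.62)]
clamp_left_ball [([370, 180], 0.49)] [([324, 161], 0.62)]
clamp_right_ball [([332, 196], 0.48)] [([323, 190], 0.69)]
clamp_left_pad [([371, 199], 0.53)] [([341, 178], 0.7)]
clamp_right_pad [([352, 211], 0.68), ([317, 244], 0.21)] [([323, 160], 0.53), ([344, 193], 0.51)]
cup [([300, 212], 0.6)] [([300, 239], 0.73)]
ashtray [([404, 200], 0.93)] [([341, 180], 0.63)]
potlid [([317, 243], 0.63), ([372, 199], 0.48)] [([345, 241], 0.52)]
flask [([411, 162], 0.57)] [([311, 156], 0.87)]
caddy [([221, 293], 0.96)] [([377, 351], 0.71)]
0.008 [0.15718464 0.52705418 0.20613363]
```

View pics/scene0.png

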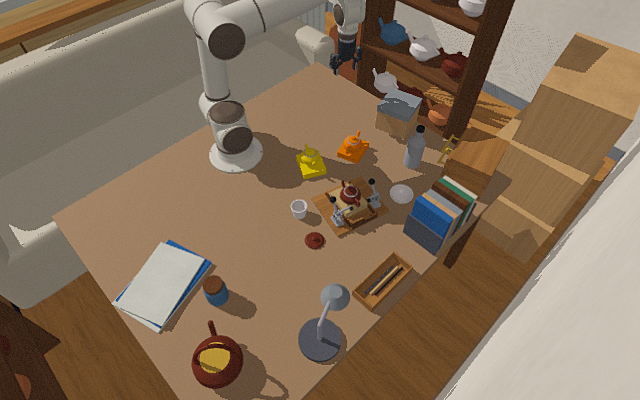

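View pics/side0.png

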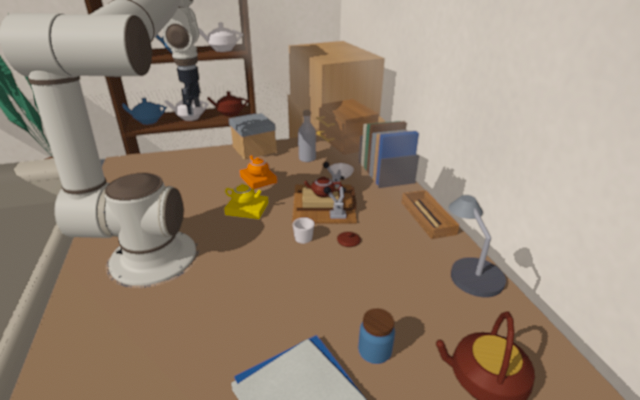

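The scene picture shows three plinth candidates: (350,198) natural wood with a red-brown teapot on the stand, yellow (311,164) and orange (352,148). The first is the one meant, because it sits between the guides and clamps. I'll confirm it in an enlarged crop and triangulate the stand.

Run:
```python
from h import *
s=bot.camera("scene");d=bot.camera("side")
P={}
for n,a,b in [("stop",(363,219),(350,199)),("front",(340,189),(301,194)),("lball",(370,180),(324,161)),("rball",(332,196),(323,190)),("lpad",(371,199),(341,178)),("rpad",(352,211),(344,193)),("plinth",(352,205),(320,198)),("cup",(300,212),(300,239)),("lid",(317,243),(345,241)),("flask",(411,162),(311,156)),("ash",(404,200),(341,180))]:
    X=tri(s,a,d,b);print(n,X.round(3),(proj(s,X)-a).round(1),"z0:",onz(s,a,0).round(3))
print(bot.get_obs()["tcp_rot"], np.array(bot.camera("wrist")["mount"]).round(3).tolist(), bot.camera("wrist")["fovy"])
a=cv2.resize(s["img"][130:250,270:430],None,fx=4.9,fy=4.9,interpolation=2)
cv2.imwrite("pics/crop1.png",a[:,:,::-1])
```

```text
stop [0.648 0.126 0.019] [[ 0.  -0.3]] z0: [0.641 0.136 0.   ]
front [0.486 0.165 0.037] [[-0.1 -1.7]] z0: [0.473 0.181 0.   ]
lball [0.583 0.225 0.124] [[-0.1 -1.4]] z0: [0.528 0.307 0.   ]
rball [0.532 0.069 0.107] [[0.  0.2]] z0: [0.475 0.131 0.   ]
lpad [0.631 0.185 0.075] [[0.  0.1]] z0: [0.598 0.234 0.   ]
rpad [0.614 0.096 0.067] [[ 0.  -0.1]] z0: [0.585 0.134 0.   ]
plinth [0.557 0.162 0.007] [[-0.1 -2.9]] z0: [0.564 0.156 0.   ]
cup [ 0.437 -0.013 -0.01 ] [[ 0.  -0.1]] z0: [ 0.443 -0.018  0.   ]
lid [ 0.577 -0.054 -0.022] [[ 0.1 -2.1]] z0: [ 0.593 -0.07   0.   ]
flask [0.598 0.494 0.021] [[0.  0.5]] z0: [0.586 0.514 0.   ]
ash [ 0.686  0.347 -0.029] [[0.  0.1]] z0: [0.696 0.326 0.   ]
[ 1.79999541e+02 -9.17960962e-04  1.63396239e+02] [[-0.0, -0.948, -0.318, 0.081], [1.0, 0.0, -0.001, -0.0], [0.001, -0.318, 0.948, -0.167], [0.0, 0.0, 0.0, 1.0]] 71.10556067235932
```

View pics/crop1.png

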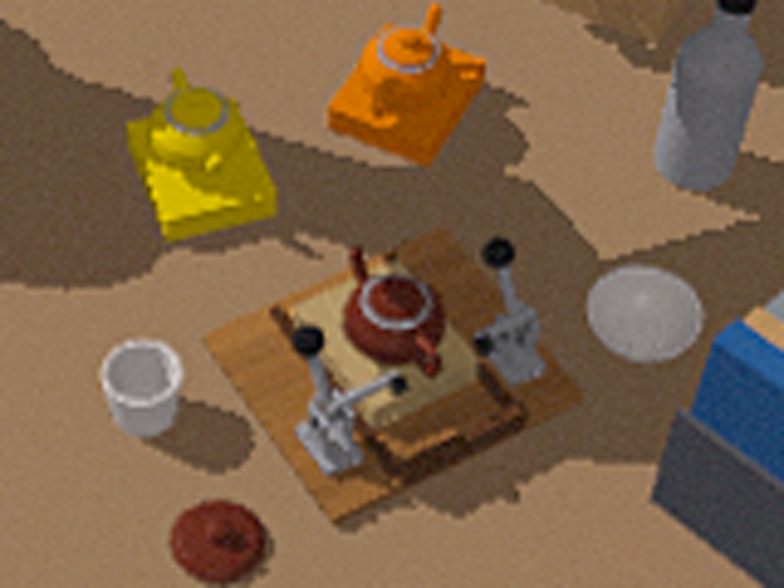

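The crop confirms it: the target is the light-wood plinth with the red-brown pot, between the two steel clamps on the brown stand. Its spout faces the robot and both levers are open. I'll go above it for a close look.

```bash
python3 -m inch '[[2,-2,1,0],[6,-6,3,0],[10,-10,4.5,0],[14,-14,4.5,0],[18,-18,4.5,0],[22,-22,4.5,0],[26,-26,4.5,0],[29,-29,4.5,0]]' 0
python3 -m inch '[[3,-3,0,0.5],[6,-6,0,1],[7.5,-7.5,0,1.5],[8.3,-8.2,0,1.6],[8.3,-8.2,0,1.6],[8.3,-8.2,0,1.6],[8.3,-8.2,0,1.6],[8.3,-8.2,0,1.6]]'
cat >> h.py <<'E'
from scipy.spatial.transform import Rotation as Ro
def wrist():
    o=bot.get_obs();c=bot.camera("wrist")
    T=np.eye(4);T[:3,:3]=Ro.from_euler("xyz",o["tcp_rot"],degrees=True).as_matrix();T[:3,3]=o["ee_pos"]
    M=np.linalg.inv(T@np.array(c["mount"]));c["R"]=M[:3,:3];c["t"]=M[:3,3];return c
def best(th,c,m=bot.landmark_of): 
    r=m(th,c); return [(np.round(x["point"],1).tolist(),round(x["score"],2)) for x in r[:2]]
E
python3 - <<'E'
from h import *
c=wrist();cv2.imwrite("pics/w1.png",c["img"][:,:,::-1])
Z=dict(stand=0,stand_stop=.025,plinth=.012,plinth_front=.027,clamp_left_ball=.11,clamp_right_ball=.11,clamp_left_pad=.082,clamp_right_pad=.082)
for th,z in Z.items():
    for p,s in best(th,c): print(th,p,s,onz(c,p,z).round(4))
E
```

```text
time: 2.6
ee_pos: [0.4485, 0.2352, 0.2512]
tcp_rot: [180.0, 0.0, 163.3]
wrist_force: [-0.3, 0.7, 0.7]
opening: -0.0
grasp_force: 0.0
time: 3.6
ee_pos: [0.5299, 0.1555, 0.2513]
tcp_rot: [180.0, 0.0, 165.0]
wrist_force: [0.2, 0.4, 0.3]
opening: -0.0001
grasp_force: 0.0
stand [319.3, 208.0] 0.71 [0.6032 0.1331 0.    ]
stand_stop [319.4, 245.6] 0.7 [0.6553 0.1194 0.025 ]
stand_stop [319.7, 207.0] 0.5 [0.5927 0.1367 0.025 ]
plinth [320.8, 178.7] 0.69 [0.5542 0.1487 0.012 ]
plinth_front [286.2, 26.4] 0.96 [0.35   0.1587 0.027 ]
plinth_front [319.3, 132.9] 0.63 [0.4872 0.1645 0.027 ]
clamp_left_ball [396.9, 206.4] 0.55 [0.5849 0.2333 0.11  ]
clamp_left_ball [439.3, 218.0] 0.23 [0.613  0.2804 0.11  ]
clamp_right_ball [248.4, 209.5] 0.86 [0.5435 0.0629 0.11  ]
clamp_left_pad [348.5, 245.0] 0.78 [0.635  0.1657 0.082 ]
clamp_right_pad [290.4, 245.3] 0.66 [0.6152 0.09   0.082 ]
```

View pics/w1.png

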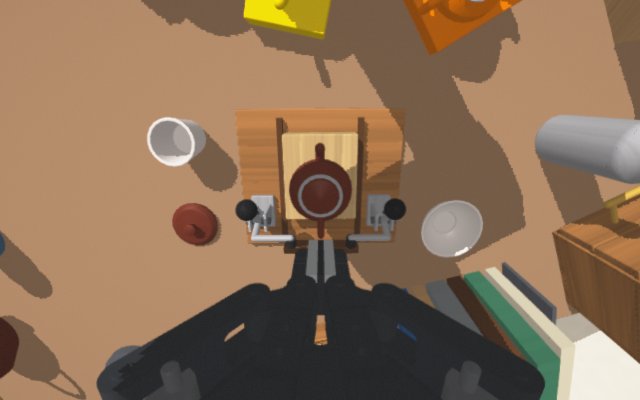

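The close view shows the stand square to the picture: pot at (320,190), plinth front at row 133, balls at (248,209) and (397,206), stop at (319,246). That gives stand yaw ≈ -14.5°, origin ≈ (0.603, 0.135), and the plinth about 49 mm short of home. I'll descend before the plinth's front.

```bash
python3 -m inch '[[-2,0.5,0,0],[-5,1.2,-1,0.5],[-7.2,1.7,-4,0.5],[-7.2,1.7,-8,0.5],[-7.2,1.7,-12,0.5],[-7.2,1.7,-16,0.5],[-7.2,1.7,-19,0.5],[-7.2,1.7,-20,0.5]]'
python3 -m inch '[[0,0,-0.5,0],[0,0,-1,0],[0,0,-1,0],[0,0,-1,0],[0,0,-1,0],[0,0,-1,0],[0,0,-1,0],[0,0,-1,0]]'
python3 - <<'E'
from h import *
c=wrist();s=bot.camera("scene")
a=cv2.resize(s["img"][140:240,290:410],None,fx=4.2,fy=4.2,interpolation=2)
b=c["img"][:,70:570]
cv2.imwrite("pics/w2.png",np.hstack([cv2.resize(a,(400,333)),cv2.resize(b,(400,333))])[:,:,::-1])
p=proj(c,[[0.4872,.1645,.027]]);print(p)
for p,s in best("plinth_front",c): print(p,s,onz(c,p,.027).round(4))
E
```

```text
time: 5.05
ee_pos: [0.4572, 0.1716, 0.0494]
tcp_rot: [-179.9, -0.1, 165.5]
wrist_force: [0.2, 0.3, 0.4]
opening: 0.0002
grasp_force: 0.0
time: 6.05
ee_pos: [0.4582, 0.1721, 0.0411]
tcp_rot: [180.0, 0.0, 165.5]
wrist_force: [0.5, -0.5, -0.7]
opening: 0.0001
grasp_force: 0.0
[[321.26534102 262.22386781]]
[253.8, 70.2] 0.87 [0.3502 0.1581 0.027 ]
```

View pics/w2.png

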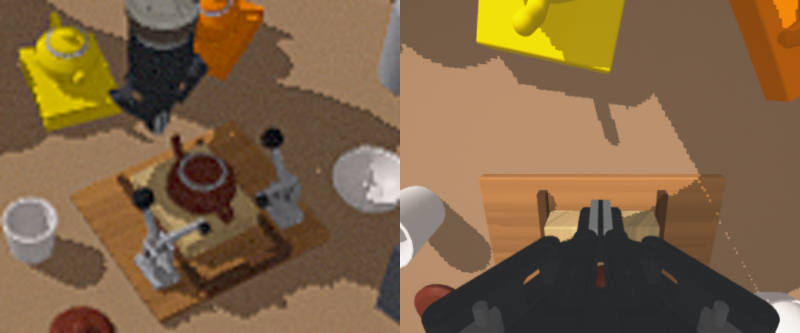

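The fingers are centred in front of the plinth, at (600,215) in the right-hand view and clear of the spout. Now I'll push gently.

```bash
python3 -m inch '[[0.5,-0.1,0,0],[1.2,-0.3,0,0],[2,-0.5,0,0],[2.8,-0.7,0,0],[3.6,-0.9,0,0],[4.3,-1.1,0,0],[4.8,-1.2,0,0],[5,-1.3,0,0]]'
python3 -m inch '[[0.2,-0.05,0,0],[0.4,-0.1,0,0],[0.5,-0.13,0,0],[0.6,-0.15,0,0],[0.7,-0.18,0,0],[0.8,-0.2,0,0],[0.8,-0.2,0,0],[0.8,-0.2,0,0]]'
```

```text
time: 7.2
ee_pos: [0.5084, 0.159, 0.041]
tcp_rot: [-180.0, -0.0, 165.5]
wrist_force: [-4.0, 1.3, 0.0]
opening: 0.0001
grasp_force: 1.9
time: 8.2
ee_pos: [0.5163, 0.157, 0.0411]
tcp_rot: [180.0, 0.0, 165.5]
wrist_force: [-1.5, 0.6, 0.3]
opening: 0.0001
grasp_force: 1.0
```

```bash
python3 -m inch '[[0.1,-0.02,0,0],[0.2,-0.05,0,0],[0.3,-0.08,0,0],[0.4,-0.1,0,0],[0.5,-0.13,0,0],[0.6,-0.15,0,0],[0.6,-0.15,0,0],[0.6,-0.15,0,0]]'
python3 -m inch '[[0.05,-0.01,0,0],[0.1,-0.02,0,0],[0.15,-0.04,0,0],[0.2,-0.05,0,0],[0.25,-0.06,0,0],[0.3,-0.08,0,0],[0.3,-0.08,0,0],[0.3,-0.08,0,0]]'
```

```text
time: 9.2
ee_pos: [0.5223, 0.1555, 0.0411]
tcp_rot: [-180.0, 0.0, 165.5]
wrist_force: [-2.4, 0.2, -0.5]
opening: -0.0002
grasp_force: 1.0
time: 10.2
ee_pos: [0.5252, 0.1548, 0.0411]
tcp_rot: [180.0, 0.0, 165.5]
wrist_force: [-2.3, 1.3, 0.3]
opening: -0.0001
grasp_force: 1.2
```

```bash
python3 -m inch '[[0.05,-0.01,0,0],[0.1,-0.02,0,0],[0.15,-0.04,0,0],[0.2,-0.05,0,0],[0.25,-0.06,0,0],[0.3,-0.08,0,0],[0.3,-0.08,0,0],[0.3,-0.08,0,0]]'
python3 - <<'E'
from h import *
s=bot.camera("scene");d=bot.camera("side")
a=cv2.resize(s["img"][150:240,310:400],(400,400),interpolation=2);b=cv2.resize(d["img"][150:230,285:365],(400,400),interpolation=2)
cv2.imwrite("pics/m1.png",np.hstack([a,b])[:,:,::-1])
E
```

```text
time: 11.2
ee_pos: [0.5274, 0.1546, 0.0411]
tcp_rot: [180.0, -0.1, 165.5]
wrist_force: [-8.6, 3.6, 3.5]
opening: -0.0002
grasp_force: 4.3
```

View pics/m1.png

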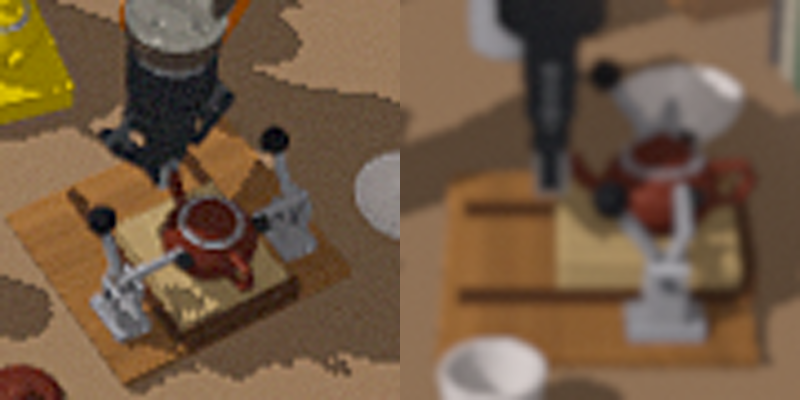

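The force has risen to 9 N, and the pictures show the plinth's rear at the backstop in both halves, (740,240) on the right. One firmer nudge will confirm contact, then I'll back off.

```bash
python3 -m inch '[[0.05,-0.01,0,0],[0.1,-0.02,0,0],[0.12,-0.03,0,0],[0.15,-0.04,0,0],[0.15,-0.04,0,0],[0.15,-0.04,0,0],[0.15,-0.04,0,0],[0.15,-0.04,0,0]]'
```

```text
time: 12.3
ee_pos: [0.5276, 0.1548, 0.0411]
tcp_rot: [179.9, -0.2, 165.6]
wrist_force: [-14.2, 6.9, 6.0]
opening: -0.0001
grasp_force: 7.9
```

It stalled at 16 N without moving, so the plinth is home. I'll retract, rise, and go before the right ball.

```bash
python3 -m inch '[[-1,0.3,0,0],[-3,0.8,0,0],[-5,1.3,1,0],[-5,1.3,5,0],[-5,0,8,0],[-4,-4,9,0],[-3,-7,9,0],[-2.2,-8.4,9,0]]'
python3 -m inch '[[0,0,0,0],[0,0,-1,0],[0,0,-2.2,0],[0,0,-2.2,0],[0,0,-2.2,0],[0,0,-2.2,0],[0,0,-2.2,0],[0,0,-2.2,0]]'
python3 - <<'E'
from h import *
c=wrist();s=bot.camera("scene");d=bot.camera("side")
for th in("clamp_right_ball","clamp_left_ball"):
    P=best(th,s),best(th,d),best(th,c);print(th,P)
    if P[0] and P[1]: print(tri(s,P[0][0][0],d,P[1][0][0]).round(4))
    for p,_ in P[2]: print(onz(c,p,.11).round(4))
print(proj(c,[[.546,.06,.11],[.589,.23,.11]]))
E
```

```text
time: 13.3
ee_pos: [0.5084, 0.0682, 0.1315]
tcp_rot: [180.0, 0.1, 165.4]
wrist_force: [-0.7, 0.1, -0.2]
opening: -0.0001
grasp_force: 0.0
time: 14.3
ee_pos: [0.5078, 0.0696, 0.1093]
tcp_rot: [180.0, 0.0, 165.5]
wrist_force: [-0.1, -0.1, 0.9]
opening: -0.0003
grasp_force: 0.0
clamp_right_ball ([([332.4, 195.8], 0.45)], [([324.1, 188.9], 0.69)], [])
[0.5352 0.0678 0.112 ]
clamp_left_ball ([([374.1, 179.3], 0.68)], [([327.8, 161.1], 0.45)], [([562.6, 274.5], 0.91)])
[0.5959 0.2353 0.1213]
[0.5838 0.2305 0.11  ]
[[321.85671553 285.08098931]
 [561.57964029 280.51462155]]
```

```bash
python3 -m inch '[[0.5,-0.13,0,0],[1.3,-0.35,0,0],[2.1,-0.55,0,0],[2.9,-0.75,0,0],[3.6,-0.95,0,0],[4.2,-1.1,0,0],[4.6,-1.2,0,0],[4.8,-1.25,0,0]]'
python3 -m inch '[[0.3,-0.08,0,0],[0.8,-0.2,0,0],[1.3,-0.33,0,0],[1.8,-0.46,0,0],[2.1,-0.55,0,0],[2.1,-0.55,0,0],[2.1,-0.55,0,0],[2.1,-0.55,0,0]]'
python3 - <<'E'
from h import *
s=bot.camera("scene");d=bot.camera("side")
a=cv2.resize(s["img"][150:240,310:400],(400,400),interpolation=2);b=cv2.resize(d["img"][150:230,285:365],(400,400),interpolation=2)
cv2.imwrite("pics/m2.png",np.hstack([a,b])[:,:,::-1])
E
```

```text
time: 15.75
ee_pos: [0.5558, 0.057, 0.109]
tcp_rot: [-180.0, -0.0, 165.5]
wrist_force: [-0.9, -0.0, 0.2]
opening: -0.0001
grasp_force: 0.0
time: 16.75
ee_pos: [0.5766, 0.0516, 0.1092]
tcp_rot: [180.0, 0.0, 165.5]
wrist_force: [-0.5, -0.4, -0.4]
opening: 0.0002
grasp_force: 0.0
```

View pics/m2.png

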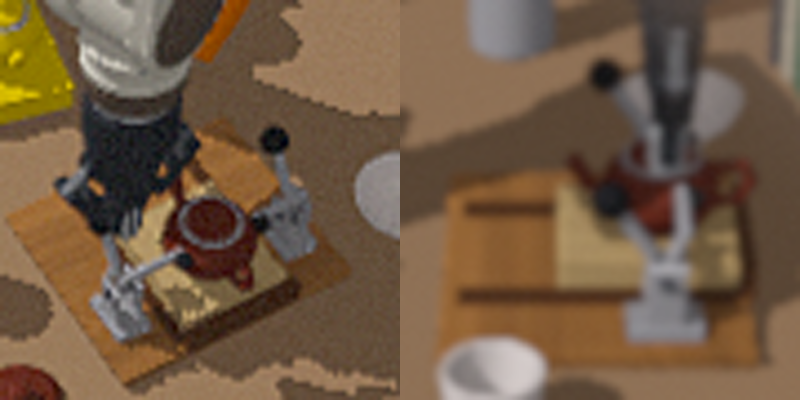

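The view shows the right ball still open, at (610,200) on the right, with the fingers at (675,150) past it without touching. I'll check the geometry by projection.

Run:
```python
from h import *
s=bot.camera("scene");d=bot.camera("side");e=bot.get_obs()["ee_pos"];tip=e-[0,0,.008]
f=lambda c,X,o,k:((proj(c,X)-o)*k).round().tolist()
X=[tip,e,[.535,.068,.112],[.548,.058,.11],[.546,.06,.11],[.592,.228,.11]]
print("scene crop",f(s,X,(310,150),400/90));print("side crop",f(d,X,(285,150),5))
print("balls px crop: scene L (272,140), R0 (102,218); side R(610-400,200) L(205,75)")
for n,a,b in(("R",(102,218),(210,200)),("L",(272,140),(205,75))):
    X=tri(s,np.array(a)*90/400+[310,150],d,np.array(b)/5+[285,150]);print(n,X.round(4))
print("tip seen", tri(s,np.array((130,235))*90/400+[310,150],d,np.array((272,165))/5+[285,150]).round(3), tip)
for c in(s,d): print((-np.array(c["R"]).T@np.array(c["t"])).round(2))
```

```text
scene crop [[121.0, 251.0], [121.0, 245.0], [100.0, 204.0], [102.0, 221.0], [102.0, 218.0], [275.0, 141.0]]
side crop [[264.0, 212.0], [264.0, 201.0], [194.0, 193.0], [218.0, 201.0], [214.0, 200.0], [211.0, 74.0]]
balls px crop: scene L (272,140), R0 (102,218); side R(610-400,200) L(205,75)
R [0.5442 0.0615 0.1087]
L [0.5885 0.2287 0.1091]
tip seen [0.583 0.054 0.132] [0.57661319 0.05160027 0.10115339]
[ 1.17 -0.63  1.33]
[ 0.23 -1.    0.77]
```

Run:
```python
from h import *
s=bot.camera("scene");d=bot.camera("side");e=bot.get_obs()
print(e["ee_pos"],e["time"],e["opening"])
X=[[.5276,.1548,.033],[.5276,.1548,.06]]
print(((proj(s,X)-[310,150])*400/90).round(),((proj(d,X)-[285,150])*5).round())
a=cv2.resize(s["img"][165:225,305:365],(400,400),interpolation=2);b=cv2.resize(d["img"][165:205,305:345],(400,400),interpolation=2)
for im,c,o,k in((a,s,(305,165),400/60),(b,d,(305,165),10)):
    for p in (proj(c,[e["ee_pos"]-[0,0,.008]])-o)*k: cv2.circle(im,tuple(int(v) for v in p),4,(0,255,0),1)
cv2.imwrite("pics/m3.png",np.hstack([a,b])[:,:,::-1])
```

```text
[0.57664151 0.05160094 0.10911481] 17.05 -0.00017485662212444382
[[158. 200.]
 [160. 182.]] [[149. 231.]
 [149. 198.]]
```

View pics/m3.png

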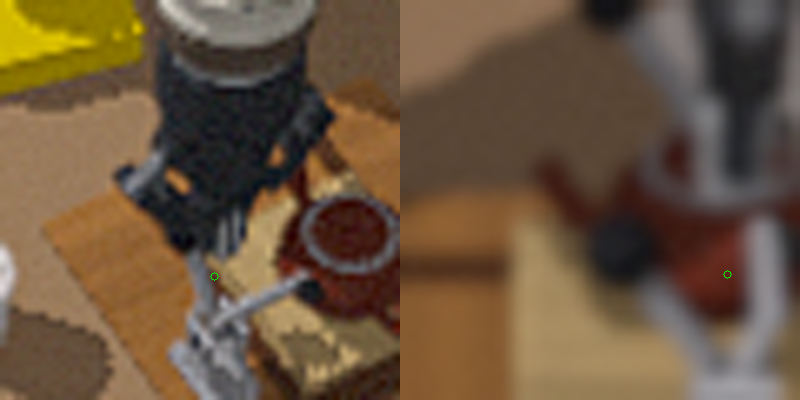

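The projected tip (green circles) lies about 9 px below the visible fingertips in both views. So the real tips are about 23 mm *above* the TCP reading, and the fingers passed over the ball. They must also have pushed at the spout's height rather than on the plinth. I'll go back in front, lower the fingers onto the plinth's actual face height and seat it again before touching the clamps.

```bash
python3 -m inch '[[-1,0.3,2,0],[-4,1,3,0],[-8,2,3,0],[-11.3,2.9,3,0],[-10.5,6,3,0],[-9.5,10,3,0],[-9.2,11.3,2,0],[-9.2,11.3,0,0]]'
python3 -m inch '[[0,0,-2,0],[0,0,-4,0],[0,0,-6,0],[0,0,-7.5,0],[0,0,-8,0],[0,0,-8,0],[0,0,-8,0],[0,0,-8,0]]'
python3 - <<'E'
from h import *
s=bot.camera("scene");d=bot.camera("side");e=bot.get_obs();print(e["ee_pos"])
x=np.array([.968,-.25,0]);y=np.array([.25,.968,0]);O=np.array([.606,.134,0])
a=cv2.resize(s["img"][145:230,305:390],(400,400),interpolation=2);b=cv2.resize(d["img"][150:220,280:350],(400,400),interpolation=2)
for im,c,o,k in((a,s,(305,145),400/85),(b,d,(280,150),400/70)):
    for X,col in ((e["ee_pos"],(0,255,0)),(e["ee_pos"]+[0,0,.023],(0,255,255)),(O-.07*x+[0,0,.042],(255,0,255)),(O-.07*x+[0,0,.012],(255,0,255)),(O+[0,0,.012]+.052*x-.051*y,(0,0,255)),(O+[0,0,.042]+.052*x-.051*y,(0,0,255))):
        p=(proj(c,[X])[0]-o)*k; cv2.circle(im,tuple(int(v) for v in p),3,col,1)
cv2.imwrite("pics/m4.png",np.hstack([a,b])[:,:,::-1])
E
```

```text
time: 18.05
ee_pos: [0.4849, 0.1655, 0.1099]
tcp_rot: [179.9, 0.1, 165.6]
wrist_force: [-1.2, -0.2, -0.1]
opening: 0.0001
grasp_force: 0.0
time: 19.05
ee_pos: [0.485, 0.1647, 0.0297]
tcp_rot: [180.0, 0.0, 165.5]
wrist_force: [0.4, 0.5, -0.2]
opening: -0.0001
grasp_force: 0.0
[0.48487255 0.16464331 0.02944471]
```

View pics/m4.png

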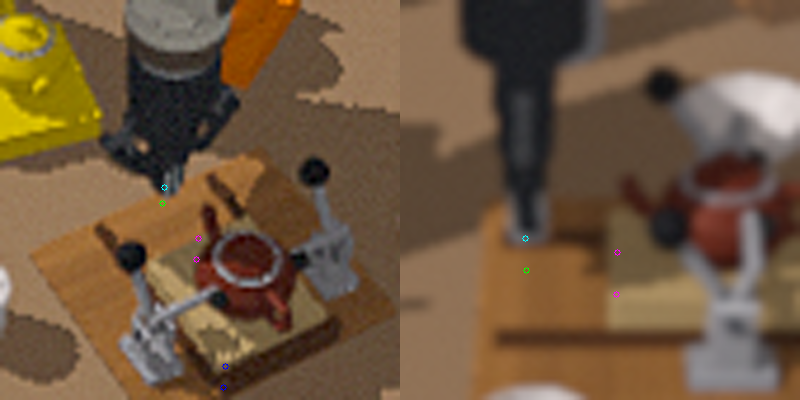

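The cyan mark (TCP + 23 mm) sits exactly on the visible tip, at (165,187) left and (526,238) right, so that offset is right. The plinth is flat in the guides with its front edge at column 607. I'll lower 22 mm and push the plinth's own face.

```bash
python3 -m inch '[[0,0,-1,0],[0,0,-2,0],[0.5,-0.13,-2.2,0],[1.2,-0.3,-2.2,0],[1.9,-0.5,-2.2,0],[2.6,-0.67,-2.2,0],[3.2,-0.83,-2.2,0],[3.5,-0.9,-2.2,0]]'
python3 -m inch '[[0.1,-0.02,0,0],[0.2,-0.05,0,0],[0.3,-0.08,0,0],[0.4,-0.1,0,0],[0.5,-0.13,0,0],[0.5,-0.13,0,0],[0.5,-0.13,0,0],[0.5,-0.13,0,0]]'
```

```text
time: 20.15
ee_pos: [0.5201, 0.1554, 0.0071]
tcp_rot: [180.0, 0.0, 165.5]
wrist_force: [-1.3, 0.1, 0.4]
opening: 0.0001
grasp_force: 0.0
time: 21.15
ee_pos: [0.5217, 0.155, 0.007]
tcp_rot: [-180.0, -0.3, 165.6]
wrist_force: [-15.2, 3.3, 7.9]
opening: -0.0002
grasp_force: 7.9
```

It stalled at 15 N, 6 mm sooner than the spout contact did (the spout tip is 5 mm behind the face), so the plinth itself is now firmly on the stop. Next the right lever, with the tips really at about 103 mm (TCP 80 mm).

```bash
python3 -m inch '[[-1,0.3,0,0],[-3,0.8,0,0],[-6,1.6,1,0],[-6,1.6,5,0],[-6,0,7.3,0],[-5,-4,7.3,0],[-3,-7,7.3,0],[-1.9,-8.4,7.3,0]]'
python3 -m inch '[[0.4,-0.1,0,0],[1,-0.25,0,0],[1.7,-0.44,0,0],[2.4,-0.62,0,0],[3.1,-0.8,0,0],[3.8,-1,0,0],[4.4,-1.15,0,0],[4.7,-1.2,0,0]]'
```

```text
time: 22.15
ee_pos: [0.5063, 0.069, 0.0802]
tcp_rot: [180.0, 0.1, 165.4]
wrist_force: [-0.4, 0.4, -0.0]
opening: 0.0002
grasp_force: 0.0
time: 23.15
ee_pos: [0.5531, 0.0582, 0.0799]
tcp_rot: [-180.0, 0.0, 165.5]
wrist_force: [-0.4, 0.5, -0.3]
opening: 0.0001
grasp_force: 0.1
```

```bash
python3 -m inch '[[0.3,-0.08,0,0],[0.8,-0.2,0,0],[1.3,-0.33,0,0],[1.8,-0.46,0,0],[2.3,-0.6,0,0],[2.5,-0.65,0,0],[2.5,-0.65,0,0],[2.5,-0.65,0,0]]'
python3 - <<'E'
from h import *
s=bot.camera("scene");d=bot.camera("side")
for th in("clamp_right_ball","clamp_right_pad","clamp_left_ball"):
    print(th,best(th,s),best(th,d))
x=np.array([.968,-.25,0]);y=np.array([.25,.968,0]);O=np.array([.6,.135,0])
for n,v in(("R over",(.037,-.088,.11)),("R open",(-.037,-.088,.11)),("L over",(.037,.088,.11)),("L open",(-.037,.088,.11)),("Rpad over",(.033,-.04,.042))):
    X=O+v[0]*x+v[1]*y+[0,0,v[2]];print(n,proj(s,X).round(1),proj(d,X).round(1))
E
```

```text
time: 24.15
ee_pos: [0.5776, 0.0518, 0.0801]
tcp_rot: [180.0, -0.0, 165.5]
wrist_force: [-0.2, 0.3, 0.0]
opening: 0.0003
grasp_force: 0.0
clamp_right_ball [([340.4, 211.5], 0.41)] [([348.6, 190.0], 0.68)]
clamp_right_pad [([351.5, 218.7], 0.63)] [([348.4, 201.5], 0.53)]
clamp_left_ball [([370.5, 179.4], 0.5)] [([324.0, 164.1], 0.53)]
R over [[342.5 212.6]] [[350.1 190.3]]
R open [[332.1 198.7]] [[326.8 190.3]]
L over [[381.9 193.7]] [[346.4 164.9]]
L open [[370.9 180.7]] [[325.5 164.9]]
Rpad over [[351.8 217.1]] [[346.9 200.4]]
```

The right clamp is over: ball and pad match the predicted "over" pixels, (340,211) and (351,219) in the scene camera. Now the left one.

```bash
python3 -m inch '[[-3,0.8,1,0],[-7,1.8,2,0],[-9.7,2.5,2,0],[-8.5,7,2,0],[-7,12.5,2,0],[-6,17,2,0],[-5,19.3,1,0],[-3.2,18.8,0,0]]'
python3 -m inch '[[0.4,-0.1,0,0],[1,-0.25,0,0],[1.7,-0.44,0,0],[2.4,-0.62,0,0],[3.1,-0.8,0,0],[3.8,-1,0,0],[4.4,-1.15,0,0],[4.7,-1.2,0,0]]'
python3 -m inch '[[0.3,-0.08,0,0],[0.8,-0.2,0,0],[1.3,-0.33,0,0],[1.8,-0.46,0,0],[2.3,-0.6,0,0],[2.5,-0.65,0,0],[2.5,-0.65,0,0],[2.5,-0.65,0,0]]'
python3 - <<'E'
from h import *
s=bot.camera("scene");d=bot.camera("side")
for th in("clamp_right_ball","clamp_left_pad","clamp_left_ball"): print(th,best(th,s),best(th,d))
E
```

```text
time: 25.55
ee_pos: [0.5458, 0.2415, 0.0796]
tcp_rot: [180.0, -0.0, 165.7]
wrist_force: [-0.1, -0.5, -0.1]
opening: -0.0004
grasp_force: 0.0
time: 26.55
ee_pos: [0.5932, 0.2274, 0.08]
tcp_rot: [-180.0, 0.0, 165.5]
wrist_force: [-1.3, -1.0, 0.9]
opening: -0.0002
grasp_force: 0.3
time: 27.55
ee_pos: [0.6176, 0.2213, 0.0801]
tcp_rot: [180.0, -0.0, 165.5]
wrist_force: [-1.1, -0.6, 0.4]
opening: 0.0001
grasp_force: 0.0
clamp_right_ball [([339.8, 213.5], 0.62)] [([349.3, 187.7], 0.7)]
clamp_left_pad [([354.9, 215.8], 0.7), ([372.2, 206.8], 0.44)] [([350.0, 191.5], 0.22)]
clamp_left_ball [([382.6, 193.4], 0.61)] [([344.8, 162.4], 0.38)]
```

Both levers are over. I'll retreat clear of everything and take a last look.

```bash
python3 -m inch '[[-3,0.8,1,0],[-7,1.8,4,0],[-10,2.6,8,0],[-11,2.5,12,0],[-11.5,1,15,0],[-12,-2,17,0],[-12,-4,17,0],[-12,-5,17,0]]'
python3 -m inch '[[1,-1,0,0],[2,-2,0,0],[2,-2,0,0],[2,-2,0,0],[2,-2,0,0],[2,-2,0,0],[2,-2,0,0],[2,-2,0,0]]'
python3 - <<'E'
from h import *
c=wrist();s=bot.camera("scene");d=bot.camera("side")
x=np.array([.968,-.25,0]);y=np.array([.25,.968,0]);O=np.array([.6,.135,0])
for n,v in(("L ball",(.037,.088,.11)),("R ball",(.037,-.088,.11))):
    print(n,proj(c,O+v[0]*x+v[1]*y+[0,0,v[2]]).round())
for th in("clamp_right_ball","clamp_left_ball"): print(th,best(th,c),best(th,s),best(th,d))
a=cv2.resize(s["img"][150:250,290:410],(400,333),interpolation=2);b=c["img"][60:300,160:480]
b=cv2.resize(b,(400,300)); b=cv2.copyMakeBorder(b,0,33,0,0,0)
cv2.imwrite("pics/end.png",np.hstack([a,b])[:,:,::-1])
E
```

```text
time: 28.95
ee_pos: [0.4977, 0.1703, 0.2492]
tcp_rot: [-180.0, -0.0, 165.4]
wrist_force: [0.3, 0.3, -0.6]
opening: 0.0003
grasp_force: 0.0
time: 29.95
ee_pos: [0.5176, 0.1513, 0.2501]
tcp_rot: [180.0, 0.0, 165.5]
wrist_force: [0.4, -0.8, -0.3]
opening: 0.0001
grasp_force: 0.0
L ball [[394. 271.]]
R ball [[256. 271.]]
clamp_right_ball [([257.1, 269.6], 0.67), ([322.3, 174.4], 0.5)] [([340.6, 212.8], 0.46)] [([377.4, 350.7], 0.7), ([347.1, 188.6], 0.68)]
clamp_left_ball [([395.8, 267.4], 0.79), ([323.5, 176.7], 0.51)] [([380.5, 192.8], 0.57)] [([348.1, 162.5], 0.51)]
```

View pics/end.png

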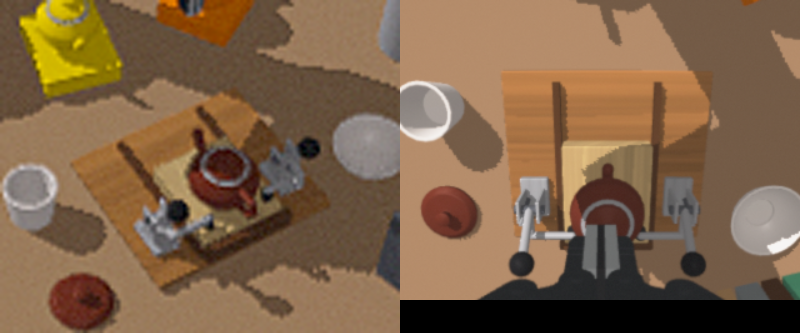

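Both levers are over, balls at (521,264) and (693,264) in the wrist view. Both pads are on the plinth, which sits square against the backstop; the cup, lid and ashtray are untouched. Handing in.

```bash
python3 -c "from workcell import bot; print(bot.job_done())"
```

```text
the job is handed in; nothing more can be done
None
```

The plinth is home against the backstop, both clamps are flipped over and holding it, and the job is handed in at about 30 s; the first push landed on the teapot's spout (16 N at the stop) because the fingertips sit about 23 mm higher than the TCP reading implies, so it may have tipped slightly before I re-seated it by its front face.

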